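# Take the counting slide out of its latched case and hold it up label end first

### The arm

A 7-joint arm with a two-finger parallel gripper is mounted at the origin on the work surface. World frame = base frame: x ahead of the robot, y to its left, z up, the work surface at z = 0. Lengths are in m, angles in rad, forces in N, time in s.
With the tool pointing down it reaches from about 0.35 to 0.9 m from the base axis. Payload 19.9 kg.
Tool frame: the origin (TCP) lies midway between the tips of the shut fingers; the grasp point (between the pads) lies 19 mm behind it; z points along the fingers, y is the line along which they close (so a half turn about z gives the same grasp; the last joint's range is limited). The gripper opens to 94 mm and grips with 3 to 60 N. Pads are 16 mm wide; open, the fingers measure 119 mm over their backs; the gripper's body (75 mm by 177 mm) begins 78 mm behind the grasp point.
Start: joints at [1.286, 0.417, -0.01, 1.614, 0.005, 1.111, -0.053], TCP at [0.15, -0.607, 0.205] pointing down, gripper open.
Joint ranges: [-2.81, 2.81], [-0.39, 2.02], [-1.27, 1.25], [0.06, 2.57], [-1.19, 4.33], [0.19, 2], [-2.82, 2.82]. Speed limits (rad/s): [1.89, 1.89, 2.39, 2.39, 3.01, 3.01, 3.01].

### API

Orientations are given as [roll, pitch, yaw] about the fixed x, y, z axes, in that order (R = Rz(yaw) Ry(pitch) Rx(roll)).
In Python, from workcell import status, cams, ticket gives the robot as it stands.
- The arm moves only by the tool play_rows, never from a script. Its argument "deltas" is one flat list of numbers, 7 for each row, row after row: the shift along the tool's x, y, z normalised to -1 to 1, where 1 is 0.5 m, then the turn, a rotation vector about the tool's x, y, z normalised to -1 to 1, where 1 is 30 degrees, then the gripper command: -1 is shut, 1 is fully open, values between are in proportion. In form: [tx, ty, tz, rx, ry, rz, claw, tx, ty, tz, rx, ry, rz, claw, ...]. A call has exactly 8 rows; each row shifts and turns the commanded pose from where the row before left it, along the tool's axes as they then stand; what a row does not reach is not made up. A row lasts 1/8 s, in which the tool goes at most 62.5 mm and 10.7 degrees, less where a joint would pass 70% of its speed; a pose out of reach is approached as far as the arm can. A call with a number of a shift or a turn outside -1 to 1 is refused whole. A call with a gripper value outside its range is refused whole. The fingers move at their own pace and stop on an object; "squeeze" is the grip in N (left out, the last holds). Time passes only in rows, so rows that do not move let the fingers close, or fill a call up. It gives the time, the measured TCP pose, the force, the opening and the grip force at its end, in the units of the state.
- status.observe(): the state, without advancing time (a new reading comes with each control period).
- cams.grab_frame(name): name is "scene" or "top" or "wrist"; returns a dict with "image" (400x640x3 uint8, red, green, blue), "fx", "fy", "cx", "cy" (pixels), "k1" (the pictures are not rectified: a ray, as slopes to the right and down, at radius r is drawn at 1 + k1 r^2 times it, then the intrinsics apply), "extrinsics" (4x4, takes a point from camera to world coordinates); the wrist camera has in their place "tool_from_camera" (4x4, takes a point from camera to tool coordinates, whose origin is the TCP and whose axes are the flange's). Camera axes: x right, y down, z forward; pixel columns grow to the right and rows downward; lengths in m; the calibration is good to about 2 mm. A picture is of the moment at which its call begins: read the wrist's pose just before it. There is no depth.
- ticket.job_done(): hands the job in; it is judged then, once.
The state is a dict: "t": time; "joint_pos": joint angles; "qvel": joint speeds; "joint_efforts": joint torques, N m; "tcp_pos": TCP position; "ee_rot": TCP orientation; "ft_force": force on the tool from outside, world axes, zero at the start; "ft_torque": the same for the moment, N m; "finger_gap": finger opening in m; "finger_force": force on a finger pad.
Only numpy, scipy, OpenCV 4.12 (cv2) and the standard library are available. Lean on these libraries where they do the work, as an engineer would, in place of code of your own. Each camera call takes 0.05 s, during which the arm holds its last target. There are 200 camera calls.

### The job

With the lid still shut, swing the steel hasp off the catch of the slide case and well down to the front, then open the clear lid fully so that it stands up by itself. Pick the glass slide off its pad and hold it up over the bench, at least 20 cm high, sloping at about 45 degrees or steeper with its frosted label end (the end with the notched corner) uppermost, its label face not turned underneath, and your fingers off the frosted part. Finish while holding it there still, touching nothing else, and do not upset the other things on the bench.

Things in the scene. Friction and masses are not known exactly. Their poses are not given: they have to be found in the camera images.
- case: Fixed aluminium slide case, open tray 200 (x) x 220 (y) x 50 mm high, walls and floor 5 mm, dark lining up to 7 mm above the bench, clear lid. Origin: centre of the underside, on the bench; x points from the front (hasp, robot side) to the rear (lid hinge), z up. A round rubber pad 30 mm across stands inside, 15 mm in front of the centre, top 34 mm above the bench; the slide lies on it.
- hasp (a joint): Angle of the hasp about its hinge: 0 (to 0.15 at the start) = upright, over the lid's catch; grows as it swings away from the case to the front and down, end stop 1.75 rad (past level). It stays where it is left and needs about 1 to 2 N at its tab.
- hasp_hinge (a point): Centre of the hasp's hinge, 7 mm in front of the case's front wall, 60 mm to the +y side of its middle, 22 mm above the bench. The hinge line is along the case's y.
- hasp_tab (a point): Point in the hasp's pull tab, 60 mm from the hinge. The hasp is a steel strap 28 mm wide (case y), 5 mm thick, 75 mm long from hinge to free end; when upright its top 41 mm stand free above the lid (56 to 97 mm above the bench), to be pushed to the front from behind or pinched by its width.
- lid (a joint): Angle of the lid: 0 = shut, grows as it opens upward, end stop 1.9 rad (leaning back). Stiff hinge: it stays at any angle and needs about 3 N at the bar.
- lid_hinge (a point): Centre of the lid's hinge line, along the case's y on the top of the rear wall, 100 mm behind the case's origin, 53 mm above the bench.
- lid_bar (a point): Middle of the lid's bar handle: round steel bar 10 mm across, 90 mm long along case y, a post near each end. Lid shut: 165 mm in front of the hinge, 40 mm to the -y side of the case's middle, 91 mm above the bench, 35 mm above the lid's upper face (30 mm free below the bar). The lid is 200 x 220 x 6 mm and reaches 35 mm beyond the bar to the front.
- slide_mid (a point): Centre (half-way up) of the loose glass slide, 84 x 36 x 5 mm, about 40 g, lying face up on the pad, which it overhangs all round. x runs along it to the frosted label end, z out of the label face (up at the start). Its corner at +x, +y is notched by 8 x 9 mm. The frosted part is the last 24 mm at +x. Fingers can straddle its 36 mm width and reach below it.
- label_end (a point): Centre of the slide's frosted part, 30 mm from the slide's centre towards the notched end.
- pipette: Bystander: pipette lying flat near the case's -y side, 230 mm long, 24 mm high. Origin under its middle, on the bench.
- dish: Bystander: flat round dish, 60 mm across, 14 mm high, near the case's +y side. Origin under its centre.
- brown_bottle: Bystander: brown glass bottle, 72 mm across, 150 mm high. Origin under its centre.
- jar: Bystander: white jar with cap, 60 mm across, 75 mm high. Origin under its centre.
- beaker: Bystander: glass beaker, 70 mm across, 90 mm high. Origin under its centre.
- tip_box: Bystander: box of pipette tips, 85 x 120 x 65 mm. Origin under its centre.

How it is judged:
By the outcome, as a careful person would: the job done as asked, in the order asked, and still so for the second after the job is handed in, while the arm keeps its last pose, push and grip.
It also fails if it takes over 66 s, if anything falls off the work surface, if the arm or the gripper's body presses on something with over 40 N, if the wrist force passes 120 N, or if a joint passes its speed limit or range.

## Working session

There is one attempt and no reset: what is moved stays moved. The work goes in short steps, Python scripts to look and compute and a tool call to move; the robot and the scene stay as the last step left them, time stands still between calls to the robot, and variables do not carry over. Pictures are saved under pics/ and viewed, at most 10 in all, crops included, and the job is handed in when it is done.

Besides the shell and the picture viewer there is one more tool, called after "Call:" as name(argument=value, ...), one argument or row to a line, values as JSON. play_rows: Moves the arm, as the interface text tells. Its arguments: {"type":"object","properties":{"deltas":{"type":"array","items":{"type":"number"}},"squeeze":{"type":"number"}},"required":["deltas"]}

```bash
ls; mkdir -p pics; python3 - <<'E'
from workcell import status,cams
import cv2,numpy as np,pickle
s=status.observe();print({k:np.round(v,3).tolist() for k,v in s.items()})
for n in["scene","top"]:
    f=cams.grab_frame(n);cv2.imwrite(f"pics/{n}0.png",f["image"][:,:,::-1]);
    print(n,f["fx"],f["fy"],f["cx"],f["cy"],f["k1"],np.round(f["extrinsics"],4).tolist())
    pickle.dump(f,open(f"{n}0.pkl","wb"))
E
```

```text
pics
{'t': 0.0, 'joint_pos': [1.287, 0.418, -0.01, 1.614, 0.005, 1.111, -0.053], 'qvel': [0.001, 0.0, 0.0, 0.0, 0.001, 0.002, 0.001], 'joint_efforts': [-0.001, -85.125, 0.638, -42.599, -0.049, 0.019, 0.0], 'tcp_pos': [0.15, -0.606, 0.205], 'ee_rot': [-3.14, 0.0, 0.243], 'ft_force': [-0.835, 0.473, 0.323], 'ft_torque': [0.024, 0.011, -0.032], 'finger_force': 0.0, 'finger_gap': 0.094}
scene 393.9452806264618 393.9452806264618 315.7530874679851 196.56024837709015 -0.09039465489856581 [[-0.7298, 0.5434, -0.4149, 0.9999], [0.6835, 0.5653, -0.4618, 0.537], [-0.0165, -0.6206, -0.7839, 0.9854], [0.0, 0.0, 0.0, 1.0]]
top 365.9665893295641 365.9665893295641 315.24986861642196 196.44034168121203 -0.08176368682710419 [[-0.0288, -0.986, 0.164, 0.3881], [-0.9991, 0.0334, 0.0256, -0.0139], [-0.0308, -0.1631, -0.9861, 1.0478], [0.0, 0.0, 0.0, 1.0]]
```

View pics/top0.png

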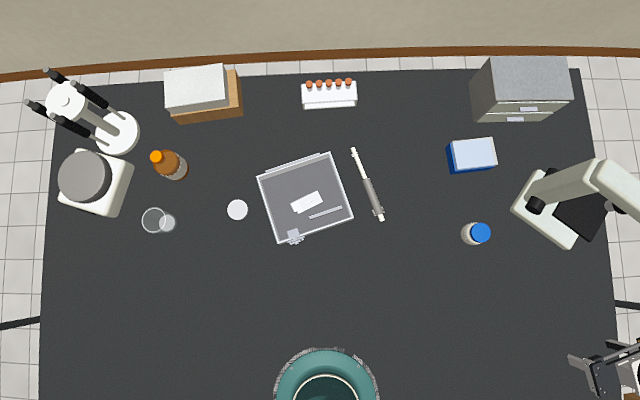

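View pics/scene0.png

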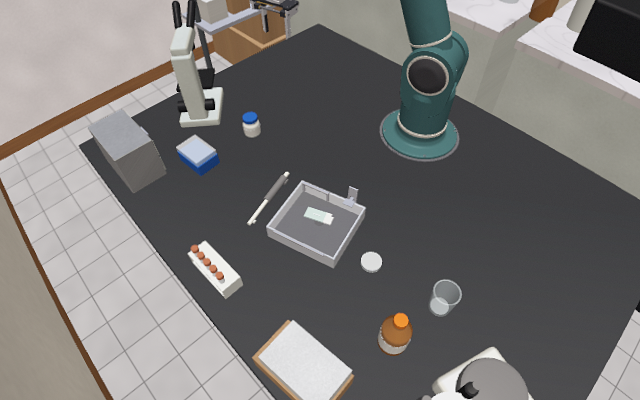

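```bash
python3 - <<'E'
import cv2,pickle,numpy as np
t=pickle.load(open("top0.pkl","rb"))["image"][145:250,245:360,::-1]
s=pickle.load(open("scene0.pkl","rb"))["image"][175:275,260:375,::-1]
a=cv2.resize(t,None,fx=5,fy=5,interpolation=cv2.INTER_CUBIC);b=cv2.resize(s,None,fx=5,fy=5,interpolation=cv2.INTER_CUBIC)
cv2.imwrite("pics/tc.png",a);cv2.imwrite("pics/sc.png",b)
E
```

```text
(no output)
```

View pics/tc.png

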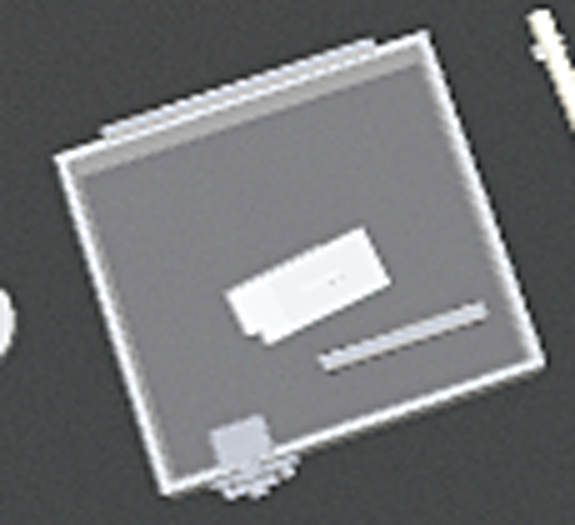

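View pics/sc.png

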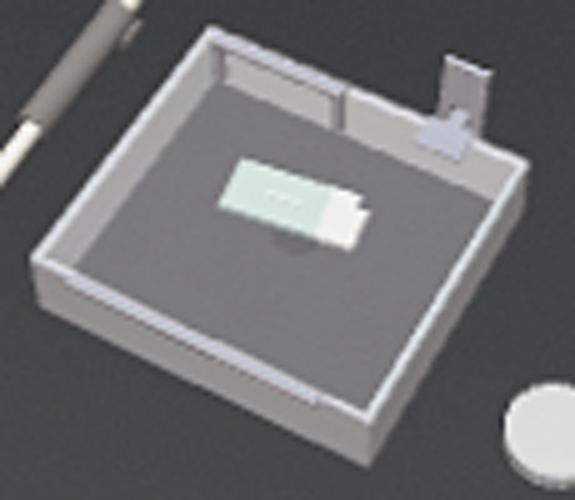

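```bash
cat > h.py <<'E'
import numpy as np,cv2,pickle
from scipy.spatial.transform import Rotation as R
from scipy.optimize import least_squares
def undist(f,p):
    d=(np.atleast_2d(p)-[f["cx"],f["cy"]])/[f["fx"],f["fy"]]; r=d.copy()
    for _ in range(10): r=d/(1+f["k1"]*(r**2).sum(1,keepdims=True))
    return r
def toplane(f,p,z,E=None):
    E=f["extrinsics"] if E is None else E
    r=undist(f,p);v=np.c_[r,np.ones(len(r))]@E[:3,:3].T
    return E[:3,3]+v*((z-E[2,3])/v[:,2:])
def proj(f,P,E=None):
    E=f["extrinsics"] if E is None else E
    c=(np.atleast_2d(P)-E[:3,3])@E[:3,:3];r=c[:,:2]/c[:,2:]
    return r*(1+f["k1"]*(r**2).sum(1,keepdims=True))*[f["fx"],f["fy"]]+[f["cx"],f["cy"]]
def crop(u,o,s=5): return (np.array(u,float)+.5)/s-.5+np.array(o)
E
cat > fit.py <<'E'
from h import *
t=pickle.load(open("top0.pkl","rb"));s=pickle.load(open("scene0.pkl","rb"))
tc=crop([(57,157),(428,33),(545,362),(168,493),(322,363),(487,310)],(245,145))
sc=crop([(370,412),(33,260),(212,27),(530,163)],(260,175))
C=np.array([[.1,.11,.053],[.1,-.11,.053],[-.1,-.11,.053],[-.1,.11,.053],[-.065,.005,.093],[-.065,-.085,.093]])
def W(q,P): return R.from_euler('z',q[2]).apply(P)+[q[0],q[1],0]
def res(q): return np.r_[(proj(t,W(q,C))-tc).ravel(),(proj(s,W(q,C[:4]))-sc).ravel()]
r=least_squares(res,[.55,0,.3]);q=r.x;print("case",np.round(q,4));print(np.round(r.fun.reshape(-1,2),2).tolist())
for n,P in dict(hinge=[-.107,.06,.022],taptop=[-.107,.06,.097],tab=[-.107,.06,.082],bar=[-.065,-.04,.091],lidh=[.1,0,.053]).items(): print(n,np.round(W(q,[P])[0],4))
st=crop([(362,228),(392,283),(228,293)],(245,145))
print("slide top",np.round(toplane(t,st,.039),4).tolist())
ss=crop([(242,158),(218,207),(355,250)],(260,175))
print("slide scene",np.round(toplane(s,ss,.039),4).tolist())
for a,b,c in (toplane(t,st,.039),):
    pass
ft=toplane(t,st,.039);fs=toplane(s,ss,.039)
print("mid top",(ft[1]+ft[2])/2,"mid scene",(fs[0]+fs[2])/2)
E
python3 fit.py; python3 -c "
from workcell import status;import numpy as np
from scipy.spatial.transform import Rotation as R
print(R.from_euler('xyz',status.observe()['ee_rot']).as_matrix().round(3))"
```

```text
case [0.5547 0.0422 0.3014]
[[-0.21, -0.11], [-0.27, -0.59], [0.61, 0.48], [-0.5, 0.69], [0.47, 0.41], [-0.15, -0.16], [0.13, 1.86], [-0.37, -0.66], [-0.36, -0.45], [-0.07, -0.48]]
hinge [0.4348 0.0678 0.022 ]
taptop [0.4348 0.0678 0.097 ]
tab [0.4348 0.0678 0.082 ]
bar [ 0.5045 -0.0153  0.091 ]
lidh [0.6502 0.0719 0.053 ]
slide top [[0.5734, 0.0069, 0.039], [0.5417, -0.0089, 0.039], [0.5391, 0.0829, 0.039]]
slide scene [[0.5412, -0.0097, 0.039], [0.5758, 0.0072, 0.039], [0.5389, 0.085, 0.039]]
mid top [0.5404265 0.0369938 0.039    ] mid scene [0.54004284 0.03761918 0.039     ]
[[ 0.971  0.24  -0.   ]
 [ 0.24  -0.971  0.001]
 [-0.    -0.001 -1.   ]]
```

```bash
cat >> h.py <<'E'
Q=np.array([.5547,.0422,.3014])
def W(P): return R.from_euler('z',Q[2]).apply(P)+[Q[0],Q[1],0]
def down(psi): return R.from_euler('xyz',[np.pi,0,psi])
def plan(wps,claw,cur=None):
    """wps: list of (pos,Rot,nrows); prints flat rows by calls of 8"""
    if cur is None:
        from workcell import status
        s=status.observe();p=np.array(s["tcp_pos"]);r=R.from_euler('xyz',s["ee_rot"])
    else: p,r=cur
    rows=[]
    for P,G,n in wps:
        p0,r0=p.copy(),r
        for k in range(1,n+1):
            tp=p0+(np.array(P)-p0)*k/n; tr=r0*R.from_rotvec((r0.inv()*G).as_rotvec()*k/n)
            d=np.round(r.inv().apply(tp-p)/.5,3)+0; w=np.round((r.inv()*tr).as_rotvec()/np.radians(30),3)+0
            assert abs(d).max()<.125 and np.linalg.norm(w)<.356,(d,w)
            p=p+r.apply(d*.5); r=r*R.from_rotvec(w*np.radians(30))
            rows.append([*d,*w,claw])
    while len(rows)%8: rows.append([0]*6+[claw])
    for i in range(0,len(rows),8): print(",\n".join(",".join("%g"%v for v in x) for x in rows[i:i+8]),"\n")
    return p,r
E
python3 - <<'E'
from h import *
G=down(Q[2])
plan([([.26,-.38,.2],G,8),(W([-.078,.06,.20]),G,16)],-1)
E
```

```text
0.04,-0.048,0.001,0,0,-0.014,-1,
0.041,-0.048,0.002,-0.001,0,-0.014,-1,
0.041,-0.048,0.001,0,0,-0.014,-1,
0.041,-0.048,0.001,0,0,-0.014,-1,
0.042,-0.047,0.001,0,0,-0.014,-1,
0.042,-0.046,0.002,-0.001,0,-0.014,-1,
0.042,-0.047,0.001,0,0,-0.014,-1,
0.043,-0.046,0.001,0,0,-0.014,-1 

0.041,-0.047,0,0,0,0,-1,
0.041,-0.047,0,0,0,0,-1,
0.041,-0.047,0,0,0,0,-1,
0.041,-0.047,0,0,0,0,-1,
0.041,-0.047,0,0,0,0,-1,
0.042,-0.047,0,0,0,0,-1,
0.041,-0.047,0,0,0,0,-1,
0.041,-0.047,0,0,0,0,-1 

0.041,-0.047,0,0,0,0,-1,
0.041,-0.047,0,0,0,0,-1,
0.041,-0.047,0,0,0,0,-1,
0.041,-0.047,0,0,0,0,-1,
0.041,-0.047,0,0,0,0,-1,
0.041,-0.047,0,0,0,0,-1,
0.041,-0.047,0,0,0,0,-1,
0.041,-0.047,0,0,0,0,-1
```

Call:
play_rows(
  deltas=[0.041, -0.048, 0.001, 0, 0, -0.014, -1, 0.041, -0.048, 0.001, 0, 0, -0.014, -1, 0.041, -0.048, 0.001, 0, 0, -0.014, -1, 0.041, -0.048, 0.001, 0, 0, -0.014, -1, 0.042, -0.047, 0.001, 0, 0, -0.014, -1, 0.042, -0.046, 0.001, 0, 0, -0.014, -1, 0.042, -0.047, 0.001, 0, 0, -0.014, -1, 0.043, -0.046, 0.001, 0, 0, -0.014, -1],
)

```text
t: 1.1
tcp_pos: [0.2609, -0.3791, 0.2012]
ee_rot: [-3.141, 0.0, 0.302]
ft_force: [0.7, 0.5, 0.6]
finger_gap: 0.0178
finger_force: 0.0
```

Call:
play_rows(
  deltas=[0.041, -0.047, 0, 0, 0, 0, -1, 0.041, -0.047, 0, 0, 0, 0, -1, 0.041, -0.047, 0, 0, 0, 0, -1, 0.041, -0.047, 0, 0, 0, 0, -1, 0.041, -0.047, 0, 0, 0, 0, -1, 0.041, -0.047, 0, 0, 0, 0, -1, 0.041, -0.047, 0, 0, 0, 0, -1, 0.041, -0.047, 0, 0, 0, 0, -1],
)

```text
t: 2.1
tcp_pos: [0.3617, -0.151, 0.2014]
ee_rot: [-3.142, 0.0, 0.301]
ft_force: [-1.1, -0.5, -0.2]
finger_gap: 0.0004
finger_force: 0.0
```

Call:
play_rows(
  deltas=[0.041, -0.047, 0, 0, 0, 0, -1, 0.041, -0.047, 0, 0, 0, 0, -1, 0.041, -0.047, 0, 0, 0, 0, -1, 0.041, -0.047, 0, 0, 0, 0, -1, 0.041, -0.047, 0, 0, 0, 0, -1, 0.041, -0.047, 0, 0, 0, 0, -1, 0.041, -0.047, 0, 0, 0, 0, -1, 0.041, -0.047, 0, 0, 0, 0, -1],
)

```text
t: 3.1
tcp_pos: [0.4624, 0.077, 0.2013]
ee_rot: [-3.141, 0.0, 0.301]
ft_force: [0.1, -0.6, -0.2]
finger_gap: 0.0003
finger_force: 0.0
```

```bash
python3 - <<'E'
from h import *
from workcell import status,cams
s=status.observe();print(s["joint_pos"],s["tcp_pos"],s["ee_rot"])
f=cams.grab_frame("wrist");f["pose"]=(s["tcp_pos"],s["ee_rot"]);pickle.dump(f,open("w1.pkl","wb"))
cv2.imwrite("pics/w1.png",f["image"][:,:,::-1])
print(np.round(f["tool_from_camera"],3).tolist())
E
```

```text
[ 0.37219097  0.18909604 -0.66702263  1.97469146  0.13658846  1.02225674
 -1.6272757 ] [0.46240654 0.07704708 0.20128534] [-3.14148440e+00  4.23710692e-04  3.01225517e-01]
[[0.0, -0.961, -0.275, 0.08], [1.0, 0.0, 0.001, 0.0], [-0.0, -0.275, 0.961, -0.179], [0.0, 0.0, 0.0, 1.0]]
```

View pics/w1.png

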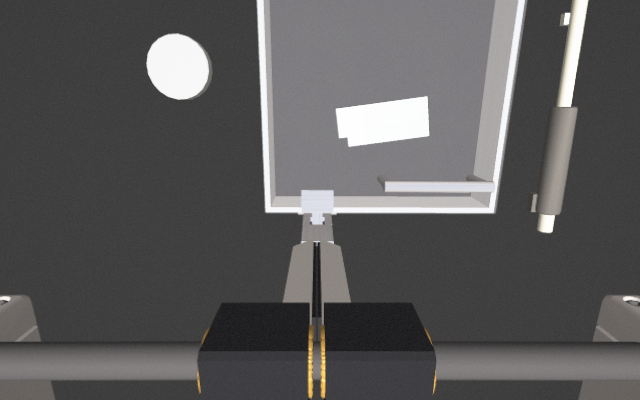

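```bash
python3 - <<'E'
from h import *
f=pickle.load(open("w1.pkl","rb"));p,e=f["pose"]
T=np.eye(4);T[:3,:3]=R.from_euler('xyz',e).as_matrix();T[:3,3]=p;E=T@f["tool_from_camera"]
print(proj(f,W([[-.1,.11,.053],[-.1,-.11,.053],[-.065,.005,.096],[-.065,-.085,.096],[-.107,.074,.097],[-.107,.046,.097]]),E).round(1).tolist())
m=toplane(f,[(347,146),(428,97),(430,133),(336,109)],.039,E);print(m.round(4).tolist())
G=down(Q[2]);th=np.linspace(0.1,1.2,9)
c=plan([(W([-.078,.06,.08]),G,8)],-1)
def tcp(t,r=.06,h=.008): 
    return W([-.107-(r*np.sin(t)-.0025*np.cos(t))+h,.06,.022+r*np.cos(t)+.0025*np.sin(t)])
c=plan([(tcp(t),G,2) for t in np.linspace(.2,1.1,8)],-1,c)
c=plan([(tcp(t),G,2) for t in (1.25,1.4,1.5,1.6)]+[(tcp(1.6)-[0,0,.004],G,2),(tcp(1.6)+[0,0,.10],G,6)],-1,c)
E
```

```text
[[264.3, 212.8], [494.6, 212.8], [384.3, 187.5], [495.1, 187.5], [300.1, 236.3], [333.3, 236.3]]
[[0.509, 0.0607, 0.039], [0.5729, 0.0044, 0.039], [0.5435, -0.0096, 0.039], [0.538, 0.0812, 0.039]]
-0.001,0.001,0.03,0,0,0.001,-1,
0,0.001,0.031,-0.001,0,0,-1,
-0.001,0.001,0.03,0,-0.001,0.001,-1,
0,0.001,0.031,0,0,0.001,-1,
-0.001,0.001,0.03,-0.001,0,0,-1,
0,0.001,0.03,0,0,0.001,-1,
-0.001,0.001,0.031,0,-0.001,0.001,-1,
-0.001,0.001,0.03,-0.001,0,0,-1 

-0.03,0,-0.001,0,0,0,-1,
-0.03,0,-0.002,0,0,0,-1,
-0.008,0,0.002,0,0,0,-1,
-0.008,0,0.002,0,0,0,-1,
-0.007,0,0.003,0,0,0,-1,
-0.007,0,0.002,0,0,0,-1,
-0.007,0,0.004,0,0,0,-1,
-0.007,0,0.003,0,0,0,-1 

-0.006,0,0.005,0,0,0,-1,
-0.006,0,0.004,0,0,0,-1,
-0.006,0,0.005,0,0,0,-1,
-0.006,0,0.005,0,0,0,-1,
-0.005,0,0.006,0,0,0,-1,
-0.005,0,0.006,0,0,0,-1,
-0.004,0,0.007,0,0,0,-1,
-0.004,0,0.006,0,0,0,-1 

-0.004,0,0.008,0,0,0,-1,
-0.004,0,0.008,0,0,0,-1,
-0.002,0,0.009,0,0,0,-1,
-0.003,0,0.009,0,0,0,-1,
-0.001,0,0.006,0,0,0,-1,
-0.001,0,0.006,0,0,0,-1,
0,0,0.006,0,0,0,-1,
-0.001,0,0.006,0,0,0,-1 

0,0,0.004,0,0,0,-1,
0,0,0.004,0,0,0,-1,
0,0,-0.035,0,0,0,-1,
0,0,-0.034,0,0,0,-1,
0,0,-0.035,0,0,0,-1,
0,0,-0.035,0,0,0,-1,
0,0,-0.035,0,0,0,-1,
0,0,-0.034,0,0,0,-1
```

Call:
play_rows(
  deltas=[-0.001, 0.001, 0.03, 0, 0, 0.001, -1, 0, 0.001, 0.031, 0, 0, 0, -1, -0.001, 0.001, 0.03, 0, 0, 0.001, -1, 0, 0.001, 0.031, 0, 0, 0.001, -1, -0.001, 0.001, 0.03, 0, 0, 0, -1, 0, 0.001, 0.03, 0, 0, 0.001, -1, -0.001, 0.001, 0.031, 0, 0, 0.001, -1, -0.001, 0.001, 0.03, 0, 0, 0, -1],
)

```text
t: 4.15
tcp_pos: [0.461, 0.0716, 0.0789]
ee_rot: [-3.141, 0.0, 0.299]
ft_force: [-0.0, 0.6, -0.6]
finger_gap: 0.0001
finger_force: 0.0
```

Call:
play_rows(
  deltas=[-0.03, 0, -0.001, 0, 0, 0, -1, -0.03, 0, -0.002, 0, 0, 0, -1, -0.008, 0, 0.002, 0, 0, 0, -1, -0.008, 0, 0.002, 0, 0, 0, -1, -0.007, 0, 0.003, 0, 0, 0, -1, -0.007, 0, 0.002, 0, 0, 0, -1, -0.007, 0, 0.004, 0, 0, 0, -1, -0.007, 0, 0.003, 0, 0, 0, -1],
)

```text
t: 5.15
tcp_pos: [0.4111, 0.0563, 0.0733]
ee_rot: [-3.141, 0.0, 0.299]
ft_force: [-0.0, 0.4, -0.6]
finger_gap: 0.0006
finger_force: 0.4
```

Call:
play_rows(
  deltas=[-0.006, 0, 0.005, 0, 0, 0, -1, -0.006, 0, 0.004, 0, 0, 0, -1, -0.006, 0, 0.005, 0, 0, 0, -1, -0.006, 0, 0.005, 0, 0, 0, -1, -0.005, 0, 0.006, 0, 0, 0, -1, -0.005, 0, 0.006, 0, 0, 0, -1, -0.004, 0, 0.007, 0, 0, 0, -1, -0.004, 0, 0.006, 0, 0, 0, -1],
)

```text
t: 6.15
tcp_pos: [0.3911, 0.0501, 0.0512]
ee_rot: [-3.141, 0.0, 0.299]
ft_force: [1.0, -0.0, 0.4]
finger_gap: 0.0001
finger_force: 0.3
```

Call:
play_rows(
  deltas=[-0.004, 0, 0.008, 0, 0, 0, -1, -0.004, 0, 0.008, 0, 0, 0, -1, -0.002, 0, 0.009, 0, 0, 0, -1, -0.003, 0, 0.009, 0, 0, 0, -1, -0.001, 0, 0.006, 0, 0, 0, -1, -0.001, 0, 0.006, 0, 0, 0, -1, 0, 0, 0.006, 0, 0, 0, -1, -0.001, 0, 0.006, 0, 0, 0, -1],
)

```text
t: 7.15
tcp_pos: [0.3838, 0.0478, 0.0223]
ee_rot: [-3.142, -0.0, 0.299]
ft_force: [0.9, -0.1, 1.0]
finger_gap: 0.0006
finger_force: 0.5
```

Call:
play_rows(
  deltas=[0, 0, 0.003, 0, 0, 0, -1, 0, 0, 0.003, 0, 0, 0, -1, 0, 0, -0.05, 0, 0, 0, -1, 0, 0, -0.05, 0, 0, 0, -1, 0, 0, -0.05, 0, 0, 0, -1, 0, 0, -0.05, 0, 0, 0, -1, 0, 0, -0.05, 0, 0, 0, 0, 0, 0, -0.05, 0, 0, 0, 0],
)

```text
t: 8.15
tcp_pos: [0.3834, 0.0477, 0.1702]
ee_rot: [3.142, 0.0, 0.299]
ft_force: [0.2, -0.3, -0.3]
finger_gap: 0.0166
finger_force: 0.0
```

```bash
python3 - <<'E'
from h import *
from workcell import status,cams
f=cams.grab_frame("scene")
a=cv2.resize(f["image"][150:270,260:420,::-1],None,fx=5,fy=5,interpolation=cv2.INTER_CUBIC);cv2.imwrite("pics/s2.png",a)
# bar approach: tool y along case x, claw half-open
G=down(Q[2]+np.pi/2);b=W([-.065,-.04,.091])
c=plan([(b+[0,0,.11],G,11),(b+[0,0,.03],G,5),(b+[0,0,-.017],G,8)],0)
E
```

```text
0.017,0.017,-0.005,0.001,0,-0.273,0,
0.015,0.02,-0.005,0,-0.001,-0.273,0,
0.012,0.022,-0.005,0.001,0,-0.273,0,
0.009,0.023,-0.005,0,0,-0.273,0,
0.005,0.024,-0.005,0.001,0,-0.274,0,
0.001,0.025,-0.006,0,-0.001,-0.273,0,
-0.001,0.024,-0.005,0.001,0,-0.273,0,
-0.006,0.024,-0.005,0,0,-0.273,0 

-0.008,0.023,-0.005,0.001,0,-0.273,0,
-0.012,0.022,-0.005,0,-0.001,-0.273,0,
-0.015,0.02,-0.005,0.001,0,-0.273,0,
0,0,0.032,0,0,0,0,
0,0,0.032,0,0,0,0,
0,0,0.032,0,0,0,0,
0,0,0.032,0,0,0,0,
0,0,0.032,0,0,0,0 

0,0,0.012,0,0,0,0,
0,0,0.011,0,0,0,0,
0,0,0.012,0,0,0,0,
0,0,0.012,0,0,0,0,
0,0,0.012,0,0,0,0,
0,0,0.011,0,0,0,0,
0,0,0.012,0,0,0,0,
0,0,0.012,0,0,0,0
```

View pics/s2.png

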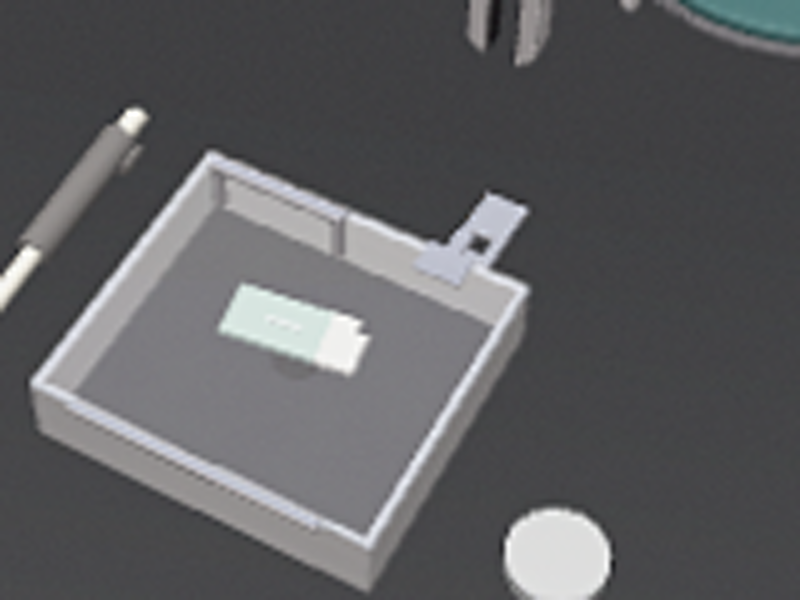

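The hasp is down and about level (its free end is at about (510,200) in the crop), and the lid is still shut. Next is the bar.

Call:
play_rows(
  deltas=[0.017, 0.017, -0.005, 0, 0, -0.273, 0, 0.015, 0.02, -0.005, 0, 0, -0.273, 0, 0.012, 0.022, -0.005, 0, 0, -0.273, 0, 0.009, 0.023, -0.005, 0, 0, -0.273, 0, 0.005, 0.024, -0.005, 0, 0, -0.274, 0, 0.001, 0.025, -0.006, 0, 0, -0.273, 0, -0.001, 0.024, -0.005, 0, 0, -0.273, 0, -0.006, 0.024, -0.005, 0, 0, -0.273, 0],
)

```text
t: 9.2
tcp_pos: [0.4708, 0.0013, 0.1898]
ee_rot: [-3.141, 0.0, 1.448]
ft_force: [-0.4, -0.7, 0.2]
finger_gap: 0.0469
finger_force: 0.0
```

Call:
play_rows(
  deltas=[-0.008, 0.023, -0.005, 0, 0, -0.273, 0, -0.012, 0.022, -0.005, 0, 0, -0.273, 0, -0.015, 0.02, -0.005, 0, 0, -0.273, 0, 0, 0, 0.032, 0, 0, 0, 0, 0, 0, 0.032, 0, 0, 0, 0, 0, 0, 0.032, 0, 0, 0, 0, 0, 0, 0.032, 0, 0, 0, 0, 0, 0, 0.032, 0, 0, 0, 0],
)

```text
t: 10.2
tcp_pos: [0.5035, -0.0155, 0.1163]
ee_rot: [-3.141, -0.0, 1.872]
ft_force: [0.5, -0.2, -0.6]
finger_gap: 0.0471
finger_force: 0.0
```

Call:
play_rows(
  deltas=[0, 0, 0.012, 0, 0, 0, 0, 0, 0, 0.011, 0, 0, 0, 0, 0, 0, 0.012, 0, 0, 0, 0, 0, 0, 0.012, 0, 0, 0, 0, 0, 0, 0.012, 0, 0, 0, 0, 0, 0, 0.011, 0, 0, 0, 0, 0, 0, 0.012, 0, 0, 0, 0, 0, 0, 0.012, 0, 0, 0, 0],
)

```text
t: 11.2
tcp_pos: [0.5037, -0.0156, 0.07]
ee_rot: [-3.142, -0.0, 1.872]
ft_force: [0.1, -0.5, 0.6]
finger_gap: 0.0468
finger_force: 0.0
```

Call:
play_rows(
  deltas=[0, 0, 0, 0, 0, 0, -1, 0, 0, 0, 0, 0, 0, -1, 0, 0, 0, 0, 0, 0, -1, 0, 0, 0, 0, 0, 0, -1, 0, 0, 0, 0, 0, 0, -1, 0, 0, 0, 0, 0, 0, -1, 0, 0, 0, 0, 0, 0, -1, 0, 0, 0, 0, 0, 0, -1],
  squeeze=15,
)

```text
t: 12.2
tcp_pos: [0.5049, -0.0152, 0.0709]
ee_rot: [3.139, 0.0, 1.872]
ft_force: [6.9, 2.9, -2.0]
finger_gap: 0.0096
finger_force: 15.0
```

```bash
python3 - <<'E'
from h import *
from workcell import status
s=status.observe();p=np.array(s["tcp_pos"]);print(s["joint_pos"].round(2))
# bar centre in case frame -> polar about hinge
hl=np.array([.1,.053]);r0=np.array([-.165,.038])
G=R.from_euler('xyz',s["ee_rot"])
def tcp(th):
    c,sn=np.cos(th),np.sin(th);d=np.array([r0[0]*c+r0[1]*sn,-r0[0]*sn+r0[1]*c])-r0
    return p+R.from_euler('z',Q[2]).apply([d[0],0,d[1]])
c=plan([(tcp(t),G,1) for t in np.linspace(0,1.85,33)[1:]],-1)
print(c[0])
E
```

```text
[ 0.54  0.48 -0.7   2.    0.42  0.8  -0.1 ]
0,0.005,-0.019,0,0,0,-1,
0,0.006,-0.019,0,0,0,-1,
0,0.007,-0.018,0,0,0,-1,
0,0.008,-0.018,0,0,0,-1,
0,0.01,-0.017,0,0,0,-1,
0,0.01,-0.017,0,0,0,-1,
0,0.011,-0.016,0,0,0,-1,
0,0.012,-0.015,0,0,0,-1 

0,0.013,-0.015,0,0,0,-1,
0,0.014,-0.014,0,0,0,-1,
0,0.014,-0.013,0,0,0,-1,
0,0.015,-0.012,0,0,0,-1,
0,0.016,-0.011,0,0,0,-1,
0,0.017,-0.011,0,0,0,-1,
0,0.017,-0.009,0,0,0,-1,
0,0.018,-0.009,0,0,0,-1 

0,0.018,-0.007,0,0,0,-1,
0,0.018,-0.007,0,0,0,-1,
0,0.019,-0.005,0,0,0,-1,
0,0.019,-0.004,0,0,0,-1,
0,0.02,-0.003,0,0,0,-1,
0,0.019,-0.002,0,0,0,-1,
0,0.02,-0.001,0,0,0,-1,
0,0.019,0.001,0,0,0,-1 

0,0.02,0.001,0,0,0,-1,
0,0.019,0.003,0,0,0,-1,
0,0.019,0.003,0,0,0,-1,
0,0.019,0.005,0,0,0,-1,
0,0.019,0.006,0,0,0,-1,
0,0.018,0.007,0,0,0,-1,
0,0.018,0.008,0,0,0,-1,
0,0.018,0.009,0,0,0,-1 

[0.74099054 0.05808361 0.18107368]
```

Call:
play_rows(
  deltas=[0, 0.005, -0.019, 0, 0, 0, -1, 0, 0.006, -0.019, 0, 0, 0, -1, 0, 0.007, -0.018, 0, 0, 0, -1, 0, 0.008, -0.018, 0, 0, 0, -1, 0, 0.01, -0.017, 0, 0, 0, -1, 0, 0.01, -0.017, 0, 0, 0, -1, 0, 0.011, -0.016, 0, 0, 0, -1, 0, 0.012, -0.015, 0, 0, 0, -1],
  squeeze=20,
)

```text
t: 13.2
tcp_pos: [0.5374, -0.0052, 0.1401]
ee_rot: [3.14, -0.0, 1.872]
ft_force: [8.6, 1.6, -11.7]
finger_gap: 0.0091
finger_force: 20.0
```

Call:
play_rows(
  deltas=[0, 0.013, -0.015, 0, 0, 0, -1, 0, 0.014, -0.014, 0, 0, 0, -1, 0, 0.014, -0.013, 0, 0, 0, -1, 0, 0.015, -0.012, 0, 0, 0, -1, 0, 0.016, -0.011, 0, 0, 0, -1, 0, 0.017, -0.011, 0, 0, 0, -1, 0, 0.017, -0.009, 0, 0, 0, -1, 0, 0.018, -0.009, 0, 0, 0, -1],
)

```text
t: 14.2
tcp_pos: [0.596, 0.0127, 0.1877]
ee_rot: [-3.141, 0.001, 1.871]
ft_force: [-3.8, -2.3, 2.8]
finger_gap: 0.0096
finger_force: 20.0
```

Call:
play_rows(
  deltas=[0, 0.018, -0.007, 0, 0, 0, -1, 0, 0.018, -0.007, 0, 0, 0, -1, 0, 0.019, -0.005, 0, 0, 0, -1, 0, 0.019, -0.004, 0, 0, 0, -1, 0, 0.02, -0.003, 0, 0, 0, -1, 0, 0.019, -0.002, 0, 0, 0, -1, 0, 0.02, -0.001, 0, 0, 0, -1, 0, 0.019, 0.001, 0, 0, 0, -1],
)

```text
t: 15.2
tcp_pos: [0.6692, 0.0356, 0.2011]
ee_rot: [3.141, 0.0, 1.872]
ft_force: [-1.4, -5.0, 3.2]
finger_gap: 0.009
finger_force: 20.0
```

Call:
play_rows(
  deltas=[0, 0.02, 0.001, 0, 0, 0, -1, 0, 0.019, 0.003, 0, 0, 0, -1, 0, 0.019, 0.003, 0, 0, 0, -1, 0, 0.019, 0.005, 0, 0, 0, -1, 0, 0.019, 0.006, 0, 0, 0, -1, 0, 0.018, 0.007, 0, 0, 0, -1, 0, 0.018, 0.008, 0, 0, 0, -1, 0, 0.018, 0.009, 0, 0, 0, -1],
)

```text
t: 16.2
tcp_pos: [0.7406, 0.0581, 0.1797]
ee_rot: [3.142, -0.0, 1.872]
ft_force: [-0.3, -3.6, 2.2]
finger_gap: 0.0093
finger_force: 20.0
```

```bash
python3 - <<'E'
from h import *
from workcell import status,cams
f=cams.grab_frame("scene")
a=cv2.resize(f["image"][100:300,200:440,::-1],None,fx=3,fy=3,interpolation=cv2.INTER_CUBIC);cv2.imwrite("pics/s3.png",a)
E
```

```text
(no output)
```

View pics/s3.png

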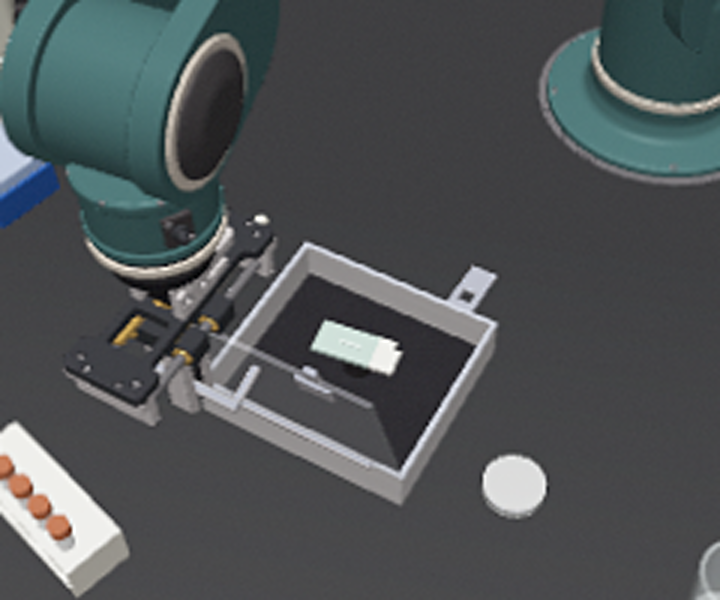

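The lid is open to about 106° and the hasp is down. I'll release the bar, retreat upward and go over the slide.

```bash
python3 - <<'E'
from h import *
from workcell import status
s=status.observe();p=np.array(s["tcp_pos"]);G=R.from_euler('xyz',s["ee_rot"])
print("A");c=plan([(p,G,4),(p+[0,0,.06],G,4)],-.64)
print("B");a=np.radians(115.2);g=np.array([.5405,.037,.019])-.006*np.array([np.cos(a),np.sin(a),0]);D=down(a)
c=plan([(p+[0,0,.125],G,3),(g+[0,0,.285],D,8),(g+[0,0,.09],D,5)],.28,c)
print(c[0])
E
```

```text
A
0,0,0,0,0,0,-0.64,
0,0,0,0,0,0,-0.64,
0,0,0,0,0,0,-0.64,
0,0,0,0,0,0,-0.64,
0,0,-0.03,0,0,0,-0.64,
0,0,-0.03,0,0,0,-0.64,
0,0,-0.03,0,0,0,-0.64,
0,0,-0.03,0,0,0,-0.64 

B
0,0,-0.043,0,0,0,0.28,
0,0,-0.044,0,0,0,0.28,
0,0,-0.043,0,0,0,0.28,
0.008,-0.049,0,0,0,-0.033,0.28,
0.009,-0.049,0,0,0,-0.033,0.28,
0.01,-0.049,0,0,0,-0.033,0.28,
0.011,-0.049,0,0.001,0,-0.033,0.28,
0.012,-0.049,0,0,-0.001,-0.034,0.28 

0.013,-0.048,0,0,0,-0.033,0.28,
0.013,-0.048,0,0,0,-0.033,0.28,
0.014,-0.048,0,0,0,-0.033,0.28,
0,0,0.078,0,0,0,0.28,
0,0,0.078,0,0,0,0.28,
0,0,0.078,0,0,0,0.28,
0,0,0.078,0,0,0,0.28,
0,0,0.078,0,0,0,0.28 

[0.54330658 0.03153726 0.10902995]
```

Call:
play_rows(
  deltas=[0, 0, 0, 0, 0, 0, -0.64, 0, 0, 0, 0, 0, 0, -0.64, 0, 0, 0, 0, 0, 0, -0.64, 0, 0, 0, 0, 0, 0, -0.64, 0, 0, -0.03, 0, 0, 0, -0.64, 0, 0, -0.03, 0, 0, 0, -0.64, 0, 0, -0.03, 0, 0, 0, -0.64, 0, 0, -0.03, 0, 0, 0, -0.64],
)

```text
t: 17.25
tcp_pos: [0.7401, 0.0578, 0.2414]
ee_rot: [3.141, 0.0, 1.872]
ft_force: [0.6, -0.3, 0.6]
finger_gap: 0.0171
finger_force: 0.0
```

Call:
play_rows(
  deltas=[0, 0, -0.043, 0, 0, 0, -0.64, 0, 0, -0.044, 0, 0, 0, -0.64, 0, 0, -0.043, 0, 0, 0, -0.64, 0.008, -0.049, 0, 0, 0, -0.033, -0.64, 0.009, -0.049, 0, 0, 0, -0.033, 0.28, 0.01, -0.049, 0, 0, 0, -0.033, 0.28, 0.011, -0.049, 0, 0, 0, -0.033, 0.28, 0.012, -0.049, 0, 0, 0, -0.034, 0.28],
)

```text
t: 18.25
tcp_pos: [0.6153, 0.041, 0.3056]
ee_rot: [3.141, 0.0, 1.959]
ft_force: [0.6, -0.2, 0.9]
finger_gap: 0.0534
finger_force: 0.0
```

Call:
play_rows(
  deltas=[0.013, -0.048, 0, 0, 0, -0.033, 0.28, 0.013, -0.048, 0, 0, 0, -0.033, 0.28, 0.014, -0.048, 0, 0, 0, -0.033, 0.28, 0, 0, 0.078, 0, 0, 0, 0.28, 0, 0, 0.078, 0, 0, 0, 0.28, 0, 0, 0.078, 0, 0, 0, 0.28, 0, 0, 0.078, 0, 0, 0, 0.28, 0, 0, 0.078, 0, 0, 0, 0.28],
)

```text
t: 19.25
tcp_pos: [0.5424, 0.0309, 0.1095]
ee_rot: [3.141, 0.001, 2.01]
ft_force: [1.1, -0.1, 0.2]
finger_gap: 0.0601
finger_force: 0.0
```

```bash
python3 - <<'E'
from h import *
from workcell import status,cams
s=status.observe();print(s["joint_pos"].round(2),s["tcp_pos"])
f=cams.grab_frame("wrist");f["pose"]=(s["tcp_pos"],s["ee_rot"]);pickle.dump(f,open("w2.pkl","wb"))
cv2.imwrite("pics/w2.png",f["image"][:,:,::-1])
a=np.radians(115.2);g=np.array([.5433,.0315,.019]);D=down(a)
plan([(g,D,8)],.28)
E
```

```text
[ 0.47  0.49 -0.74  1.89  0.41  0.92 -0.02] [0.54236893 0.0309489  0.10946592]
0,0.001,0.022,-0.001,0,0,0.28,
0,0.001,0.021,-0.001,-0.001,0,0.28,
-0.001,0.001,0.022,-0.001,0,0,0.28,
0,0.001,0.021,-0.001,-0.001,0,0.28,
0,0.001,0.022,-0.001,0,0,0.28,
0,0,0.021,-0.001,-0.001,0,0.28,
0,0.001,0.022,-0.001,0,0,0.28,
0,0.001,0.021,-0.001,-0.001,0,0.28
```

View pics/w2.png

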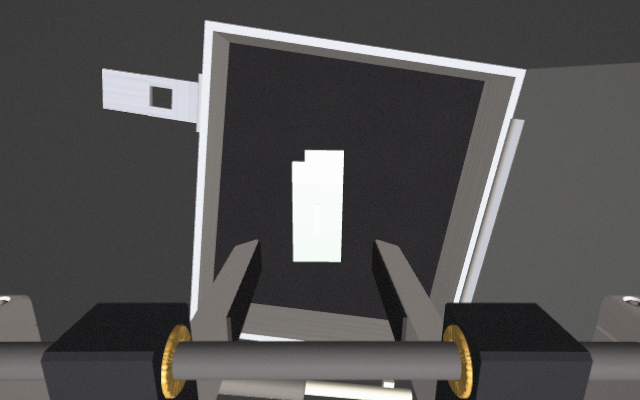

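```bash
python3 - <<'E'
from h import *
f=pickle.load(open("w2.pkl","rb"));p,e=f["pose"]
r=R.from_euler('xyz',e);T=np.eye(4);T[:3,:3]=r.as_matrix();T[:3,3]=p;E=T@f["tool_from_camera"]
m=toplane(f,[(293,262),(341,262),(343,150),(292,162)],.039,E);print(m.round(4).tolist(),"tool frame",r.inv().apply(m-p).round(4).tolist())
E
```

```text
[[0.5416, -0.01, 0.039], [0.5745, 0.0055, 0.039], [0.5382, 0.082, 0.039], [0.5097, 0.0593, 0.039]] tool frame [[-0.0367, -0.0182, 0.0705], [-0.0366, 0.0182, 0.0705], [0.048, 0.018, 0.0704], [0.0396, -0.0176, 0.0704]]
```

Call:
play_rows(
  deltas=[0, 0.001, 0.022, 0, 0, 0, 0.28, 0, 0.001, 0.021, 0, 0, 0, 0.28, 0, 0.001, 0.022, 0, 0, 0, 0.28, 0, 0, 0.021, 0, 0, 0, 0.28, 0, 0, 0.022, 0, 0, 0, 0.28, 0, 0, 0.021, 0, 0, 0, 0.28, 0, 0, 0.022, 0, 0, 0, 0.28, 0, 0, 0.021, 0, 0, 0, 0.28],
)

```text
t: 20.3
tcp_pos: [0.5434, 0.0317, 0.0232]
ee_rot: [-3.141, -0.0, 2.01]
ft_force: [0.4, 0.2, -0.6]
finger_gap: 0.0599
finger_force: 0.0
```

Call:
play_rows(
  deltas=[0, 0, 0.005, 0, 0, 0, 0.28, 0, 0, 0.004, 0, 0, 0, 0.28, 0, 0, 0, 0, 0, 0, -1, 0, 0, 0, 0, 0, 0, -1, 0, 0, 0, 0, 0, 0, -1, 0, 0, 0, 0, 0, 0, -1, 0, 0, 0, 0, 0, 0, -1, 0, 0, 0, 0, 0, 0, -1],
  squeeze=20,
)

```text
t: 21.3
tcp_pos: [0.5435, 0.0316, 0.0196]
ee_rot: [3.141, 0.0, 2.01]
ft_force: [-0.3, -1.8, 4.8]
finger_gap: 0.0355
finger_force: 20.0
```

```bash
python3 - <<'E'
from h import *
from workcell import status
s=status.observe();p=np.array(s["tcp_pos"]);G=R.from_euler('xyz',s["ee_rot"])
print(p,s["finger_gap"])
up=p+[0,0,.33]
# yaw so slide x points radially outward, and tilt 58deg about tool y
def tgt(yaw,t): # slide x elevated by t
    return R.from_euler('z',yaw)*R.from_euler('y',-t)*R.from_euler('x',np.pi)
t=np.radians(58)
print((tgt(0,t).as_matrix()).round(2))
c=plan([(p+[0,0,.03],G,3),(up,G,11),([.50,.04,.35],down(np.radians(60)),8),([.48,.02,.35],tgt(0.2,t),10)],-1)
E
```

```text
[0.54351106 0.0316272  0.01961831] 0.03548254123840438
[[ 0.53 -0.    0.85]
 [ 0.   -1.   -0.  ]
 [ 0.85  0.   -0.53]]
0,0,-0.02,0,0,0,-1,
0,0,-0.02,0,0,0,-1,
0,0,-0.02,0,0,0,-1,
0,0,-0.055,0,0,0,-1,
0,0,-0.054,0,0,0,-1,
0,0,-0.055,0,0,0,-1,
0,0,-0.054,0,0,0,-1,
0,0,-0.055,0,0,0,-1 

0,0,-0.054,0,0,0,-1,
0,0,-0.055,0,0,0,-1,
0,0,-0.054,0,0,0,-1,
0,0,-0.055,0,0,0,-1,
0,0,-0.054,0,0,0,-1,
0,0,-0.055,0,0,0,-1,
0.007,-0.009,0,0,0,0.23,-1,
0.005,-0.01,0,0,0,0.23,-1 

0.004,-0.01,0,0,0,0.23,-1,
0.003,-0.01,0,0,0,0.23,-1,
0.002,-0.011,0,0,0,0.23,-1,
0,-0.011,-0.001,0,0,0.23,-1,
-0.001,-0.011,0,0,0,0.23,-1,
-0.003,-0.011,0,0,0,0.23,-1,
-0.005,-0.001,0,-0.082,0.181,0.147,-1,
-0.006,-0.002,-0.001,-0.081,0.181,0.148,-1 

-0.005,0,-0.001,-0.082,0.182,0.147,-1,
-0.006,0,-0.001,-0.082,0.181,0.148,-1,
-0.005,0,-0.002,-0.081,0.181,0.147,-1,
-0.005,0.001,-0.003,-0.082,0.181,0.147,-1,
-0.004,0.001,-0.003,-0.082,0.181,0.148,-1,
-0.005,0.002,-0.003,-0.081,0.182,0.147,-1,
-0.003,0.002,-0.004,-0.082,0.181,0.148,-1,
-0.003,0.003,-0.004,-0.082,0.181,0.147,-1
```

Call:
play_rows(
  deltas=[0, 0, -0.02, 0, 0, 0, -1, 0, 0, -0.02, 0, 0, 0, -1, 0, 0, -0.02, 0, 0, 0, -1, 0, 0, -0.05, 0, 0, 0, -1, 0, 0, -0.055, 0, 0, 0, -1, 0, 0, -0.055, 0, 0, 0, -1, 0, 0, -0.055, 0, 0, 0, -1, 0, 0, -0.055, 0, 0, 0, -1],
)

```text
t: 22.3
tcp_pos: [0.5432, 0.0317, 0.1859]
ee_rot: [3.141, 0.0, 2.011]
ft_force: [-0.2, -0.0, -0.8]
finger_gap: 0.0358
finger_force: 20.0
```

Call:
play_rows(
  deltas=[0, 0, -0.055, 0, 0, 0, -1, 0, 0, -0.055, 0, 0, 0, -1, 0, 0, -0.055, 0, 0, 0, -1, 0, 0, -0.055, 0, 0, 0, -1, 0, 0, -0.055, 0, 0, 0, -1, 0, 0, -0.055, 0, 0, 0, -1, 0.007, -0.009, 0, 0, 0, 0.23, -1, 0.005, -0.01, 0, 0, 0, 0.23, -1],
)

```text
t: 23.3
tcp_pos: [0.5319, 0.0339, 0.3501]
ee_rot: [3.141, 0.0, 1.766]
ft_force: [-0.2, 0.3, 0.6]
finger_gap: 0.0357
finger_force: 20.0
```

Call:
play_rows(
  deltas=[0.004, -0.01, 0, 0, 0, 0.23, -1, 0.003, -0.01, 0, 0, 0, 0.23, -1, 0.002, -0.011, 0, 0, 0, 0.23, -1, 0, -0.011, 0, 0, 0, 0.23, -1, -0.001, -0.011, 0, 0, 0, 0.23, -1, -0.003, -0.011, 0, 0, 0, 0.23, -1, -0.005, -0.001, 0, -0.082, 0.181, 0.147, -1, -0.006, -0.001, -0.001, -0.082, 0.181, 0.147, -1],
)

```text
t: 24.3
tcp_pos: [0.4961, 0.036, 0.3501]
ee_rot: [3.069, -0.199, 0.898]
ft_force: [0.1, 0.5, -0.4]
finger_gap: 0.0358
finger_force: 20.0
```

Call:
play_rows(
  deltas=[-0.005, 0, -0.001, -0.082, 0.182, 0.147, -1, -0.006, 0, -0.001, -0.082, 0.181, 0.148, -1, -0.005, 0, -0.002, -0.081, 0.181, 0.147, -1, -0.005, 0.001, -0.003, -0.082, 0.181, 0.147, -1, -0.004, 0.001, -0.003, -0.082, 0.181, 0.148, -1, -0.005, 0.002, -0.003, -0.081, 0.182, 0.147, -1, -0.003, 0.002, -0.004, -0.082, 0.181, 0.148, -1, -0.003, 0.003, -0.004, -0.082, 0.181, 0.147, -1],
)

```text
t: 25.3
tcp_pos: [0.4911, 0.0196, 0.348]
ee_rot: [3.102, -0.971, 0.275]
ft_force: [1.4, 1.0, 0.7]
finger_gap: 0.0356
finger_force: 20.0
```

```bash
python3 - <<'E'
from h import *
from workcell import status,cams
s=status.observe();print(s["joint_pos"].round(2),s["tcp_pos"]);print(R.from_euler('xyz',s["ee_rot"]).as_matrix().round(2))
f=cams.grab_frame("scene")["image"][60:290,200:440,::-1];w=cams.grab_frame("wrist")["image"][:,:,::-1]
f=cv2.resize(f,(400,383));cv2.imwrite("pics/s4.png",np.hstack([f,cv2.resize(w[:,130:510],(364,383))]))
E
```

```text
[ 0.24 -0.39 -0.14  2.44 -1.18  0.33 -0.23] [0.49108106 0.01957179 0.34803414]
[[ 0.54  0.24  0.8 ]
 [ 0.15 -0.97  0.19]
 [ 0.83  0.02 -0.56]]
```

View pics/s4.png

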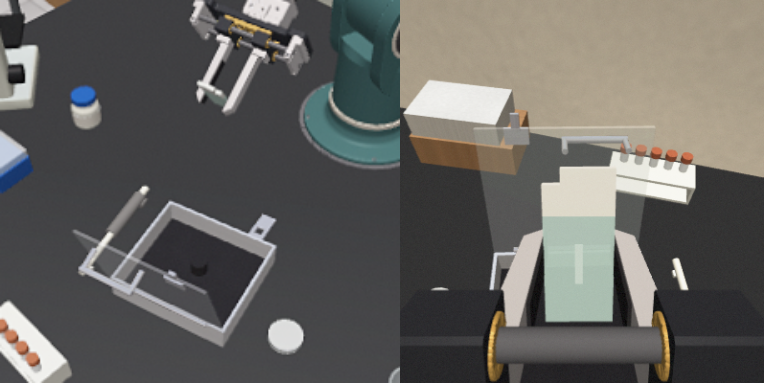

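The slide is held with the frosted end up, sloping about 56°, and the fingers are off the label. Joints 2 and 5 sit near their limits, so I'll move outward.

```bash
python3 - <<'E'
from h import *
from workcell import status
s=status.observe();p=np.array(s["tcp_pos"]);G=R.from_euler('xyz',s["ee_rot"])
plan([(p+[.08,-.02,.02],G,8)],-1)
E
```

```text
0.014,0.01,0.012,0,0,0,-1,
0.014,0.01,0.012,0,0,0,-1,
0.015,0.01,0.013,0,0,0,-1,
0.014,0.01,0.012,0,0,0,-1,
0.014,0.01,0.012,0,0,0,-1,
0.014,0.01,0.012,0,0,0,-1,
0.015,0.009,0.013,0,0,0,-1,
0.014,0.01,0.012,0,0,0,-1
```

Call:
play_rows(
  deltas=[0.014, 0.01, 0.012, 0, 0, 0, -1, 0.014, 0.01, 0.012, 0, 0, 0, -1, 0.014, 0.01, 0.012, 0, 0, 0, -1, 0.014, 0.01, 0.012, 0, 0, 0, -1, 0.014, 0.01, 0.012, 0, 0, 0, -1, 0.014, 0.01, 0.012, 0, 0, 0, -1, 0.014, 0.01, 0.012, 0, 0, 0, -1, 0.014, 0.01, 0.012, 0, 0, 0, -1],
)

```text
t: 26.4
tcp_pos: [0.5703, -0.0012, 0.3673]
ee_rot: [3.102, -0.968, 0.277]
ft_force: [0.7, 0.6, -0.2]
finger_gap: 0.0355
finger_force: 20.0
```

Call:
play_rows(
  deltas=[0, 0, 0, 0, 0, 0, -1, 0, 0, 0, 0, 0, 0, -1, 0, 0, 0, 0, 0, 0, -1, 0, 0, 0, 0, 0, 0, -1, 0, 0, 0, 0, 0, 0, -1, 0, 0, 0, 0, 0, 0, -1, 0, 0, 0, 0, 0, 0, -1, 0, 0, 0, 0, 0, 0, -1],
)

```text
t: 27.4
tcp_pos: [0.5696, -0.0011, 0.3671]
ee_rot: [3.102, -0.968, 0.277]
ft_force: [-0.3, 0.3, -0.3]
finger_gap: 0.0358
finger_force: 20.0
```

```bash
python3 - <<'E'
from h import *
from workcell import status,cams
s=status.observe();print(s["joint_pos"].round(3),s["qvel"].round(3),s["tcp_pos"],s["ft_force"]);print(R.from_euler('xyz',s["ee_rot"]).as_matrix().round(2))
E
```

```text
[ 0.214 -0.21  -0.091  2.277 -1.172  0.327 -0.201] [-0.    -0.     0.001  0.003  0.001  0.001  0.   ] [ 0.5696293  -0.00106934  0.36713598] [-0.3238607   0.30865715 -0.31417683]
[[ 0.55  0.24  0.8 ]
 [ 0.16 -0.97  0.19]
 [ 0.82  0.02 -0.57]]
```

```bash
python3 -c "
from workcell import ticket
print(ticket.job_done())"
```

```text
the job is handed in; nothing more can be done
None
```

I handed the job in at about 27 s of the 66 s allowed: the hasp is down, the lid stands open at about 106°, and the slide is held still at about 36 cm, sloping about 55° with its frosted end up and the fingers off the label.

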